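# Slide the wear shoe under the leaf spring into the marking nest

### The arm

A 6-joint arm with a two-finger parallel gripper is mounted at the origin on the work surface. World frame = base frame: x ahead of the robot, y to its left, z up, the work surface at z = 0. Lengths are in m, angles in rad, forces in N, time in s.
With the tool pointing down it reaches from about 0.25 to 0.725 m from the base axis. Payload 9.7 kg.
Tool frame: the origin (TCP) lies between the finger pads; the fingertips stand 17 mm ahead of it and the grasp point (between the pads) lies 2 mm behind it; z points along the fingers, x is the direction in which the jaws open and shut, and the axes are right-handed (so a half turn about z gives the same grasp; the last joint's range is limited). The gripper opens to 85 mm and grips with 20 to 120 N. Pads are 22 mm wide; open, the fingers measure 114 mm over their backs; the gripper's body (76 mm by 85 mm) begins 54 mm behind the grasp point. The pads swing forward as they close: fully open they stand 13 mm farther back than shut.
Start: joints at [-1.258, 0.087, 0.176, 1.66, 0, 1.571], TCP at [0.169, -0.523, 0.248] pointing down, gripper open.
Joint ranges: [-3.13, 3.13], [-0.85, 1.81], [-1.15, 1.24], [-2.2, 2.28], [-1.44, 1.52], [-3.14, 3.14]. Speed limits (rad/s): [2.22, 2.22, 2.57, 3.14, 3.14, 3.14].

### API

Orientations are given as a unit quaternion [x, y, z, w].
In Python, from rig import manip gives the robot as it stands. The module is installed in compiled form; this text tells all that it offers.
- The arm moves only by the tool step_arm, never from a script. Its argument "commands" is one flat list of numbers, 7 for each row, row after row: the turn, a rotation vector about the tool's x, y, z in degrees, then the shift along the tool's x, y, z in cm, then the opening in per cent of the stroke, from 0 (shut) to 100 (fully open). In form: [rx, ry, rz, x, y, z, hand, rx, ry, rz, x, y, z, hand, ...]. A call has 1 to 10 rows; each row shifts and turns the commanded pose from where the row before left it, along the tool's axes as they then stand; what a row does not reach is not made up. A row lasts 1/12 s, in which the tool goes at most 41.7 mm and 7.16 degrees, less where a joint would pass 70% of its speed; a pose out of reach is approached as far as the arm can. A call with a gripper value outside its range is refused whole. The fingers move at their own pace and stop on an object; the grip force is fixed at half the most. Time passes only in rows, so rows that do not move let the fingers close. It gives the time, the measured TCP pose, the force and the opening at its end, in the units of the state.
- manip.observe(): the state, without advancing time (a new reading comes with each control period).
- manip.get_image(name): name is "side" or "top" or "wrist"; returns the picture (420x560x3 uint8, blue, green, red); there is no depth.
- manip.camera_info(name): a dict with "camera_matrix" (3x3 intrinsics, pixels), "k1" (the pictures are not rectified: a ray, as slopes to the right and down, at radius r is drawn at 1 + k1 r^2 times it, then the intrinsics apply), "world_to_cam" (4x4, takes a point from world to camera coordinates). Camera axes: x right, y up, looking along -z (the intrinsics and any distortion apply to the point x, -y, -z); pixel columns grow to the right and rows downward; lengths in m; the calibration is good to about 2 mm. A picture is of the moment at which its call begins: read the wrist's pose just before it. camera_info takes no time and is no camera call; for the wrist camera it gives the pose at the moment of the call.
- manip.finish_job(): hands the job in, once; it reports no verdict.
The state is a dict: "clock": time; "q": joint angles; "qvel": joint speeds; "effort": joint torques, N m; "tcp_pos": TCP position; "eef_rot": TCP orientation; "wrist_force": force on the tool from outside, world axes, zero at the start; "wrist_torque": the same for the moment, N m; "width": finger opening in m.
Only numpy, scipy, OpenCV 4.12 (cv2) and the standard library are available. Lean on these libraries where they do the work, as an engineer would, in place of code of your own. Each camera call takes 0.05 s, during which the arm holds its last target.

### The job

The red wear shoe lies on the yellow spring-loaded bed of the marking nest. With the fingertips on the black ribbed thumb pad of the shoe, press it hard down until the shoe sits on the nest floor, keep pressing while you slide it under the blue gate and the steel leaf spring until it is fully home against the grey end stop and the bed springs up behind it, then let go and move clear. Do not lift the shoe out of the nest, and leave the other things on the bench alone.

Things in the scene. Friction and masses are not known exactly. Their poses are not given: they have to be found in the camera images.
- nest: Marking nest fixed to the bench, a steel channel 120 mm wide, x -155 to +187 mm. Origin: its bottom on the bench, mid-width. x = feed direction, y across, z up. Steel floor 12 mm above the origin, with the sprung yellow bed in its middle. Side guides 83 mm apart, 14 mm tall over the floor, from x -107 to +125 mm. Low friction (about 0.25) between shoe and nest.
- shoe: Loose red wear shoe, 150 (x) x 80 (y) mm, about 0.26 kg. Origin: centre of its underside; x to the nose (feed direction). Rear tail, x -75 to -25, is 10 mm thick and carries the thumb pad; the front 100 mm is 18 mm thick, so a step face 8 mm high at x -25 mm stands ahead of the pad for the fingertips to push on. It starts level on the raised bed, 8 mm over the nest floor.
- shoe_pad (a point): Centre of the top of the black ribbed thumb pad on the shoe's tail (44 x 70 mm), 25 mm behind the step face. 30 mm above the bench at the start, 22 mm when the shoe is pressed fully down; 100 mm to slide, more or less.
- nest_home (a point): Point on the nest floor where the shoe's origin must come to lie (x +50, y 0, z +12 mm of the nest; axes as the nest). The shoe's step face is then at x +25 and its thumb pad's centre at x 0 of the nest.
- nest_gate (a point): Middle of the underside of the blue gate bar (x +35 to +47 mm of the nest), 21 mm over the nest floor; the bar is 12 mm tall, its posts reach 46 mm over the bench and y +-60 mm. The raised shoe's nose strikes the bar unless pressed down at least 5 mm. The nose starts about 6 to 22 mm short of it.
- nest_stop (a point): Foot of the face of the grey end stop (marking unit) at nest x +125 mm, on the floor. The unit is 62 mm tall over the bench and reaches x +187 mm.
- bed (a joint): How far the yellow bed (nest x -134 to -31 mm, 44 mm wide, fixed floor ledges at both sides) is pressed down, m: 0 = up, 8 mm over the nest floor; 0.008 = flush. Spring: about 8 N to start, 14 N fully down. It springs up by itself once the shoe's tail has passed it, in the last few mm of the slide.
- leaf (a joint): Lift of the steel leaf spring behind the gate, rad: 0 = hanging down (tip 10 mm over the nest floor, at about x +101 mm of the nest), about 0.15 when the shoe lies under its tip. It presses on the shoe with about 6 N there.
- disc: Loose black notched rubber disc with a brown square in the middle, about 112 mm across, 12 mm thick, lying flat beside the nest. Origin: centre of the underside. Bystander.
- can: Loose green-labelled can, 60 mm diameter, 100 mm tall, beside the nest. Origin: centre of the underside. Bystander.
- bush: Loose steel bush, 42 mm outside diameter, 30 mm tall, beside the nest. Origin: centre of the underside. Bystander.
- clamp: Loose red plastic ring, 48 mm outside diameter, 22 mm tall, beside the nest. Origin: centre of the underside. Bystander.
- wrench: Loose wrench lying flat on the bench. Bystander.
- jar: Loose amber jar, 70 mm diameter, 85 mm tall. Origin: centre of the underside. Bystander.
- bolt: Loose dark hex bolt standing on its head, 34 mm across, 57 mm tall. Origin: centre of the underside. Bystander.
Things that resemble listed ones, but are neither listed nor needed, are in the scene too. Of the things like the shoe, leave any that is green or purple; of the rest the larger one is meant.

How it is judged:
By the outcome, as a careful person would: the job done as asked, in the order asked, and still so for the second after the job is handed in, with the robot touching nothing.
It also fails if it takes over 38 s, if anything falls off the work surface, if the arm or the gripper's body presses on something with over 40 N, if the wrist force passes 120 N, or if a joint passes its speed limit or range.

## Working session

There is one attempt and no reset: what is moved stays moved. The work goes in short steps, Python scripts to look and compute and a tool call to move; the robot and the scene stay as the last step left them, time stands still between calls to the robot, and variables do not carry over. Pictures are saved under pics/ and viewed, and the job is handed in when it is done.

Besides the shell and the picture viewer there is one more tool, called after "Call:" as name(argument=value, ...) on one line, values as JSON. step_arm: Moves the arm, as the interface text tells. Its arguments: {"type":"object","properties":{"commands":{"type":"array"}},"required":["commands"]}

```bash
mkdir -p pics
cat > h.py <<'E'
from rig import manip
import numpy as np, cv2
def ray(info,u,v):
    K=np.array(info["camera_matrix"]);k1=info["k1"]
    p=cv2.undistortPoints(np.array([[[u,v]]],float),K,np.array([k1,0,0,0,0.])).ravel()
    T=np.array(info["world_to_cam"]);R=T[:3,:3];o=-R.T@T[:3,3]
    d=R.T@np.array([p[0],-p[1],-1]);return o,d
def onz(info,u,v,z):
    o,d=ray(info,u,v);return o+d*(z-o[2])/d[2]
def proj(info,P):
    T=np.array(info["world_to_cam"]);c=T[:3,:3]@np.array(P)+T[:3,3]
    x,y=c[0]/-c[2],-c[1]/-c[2];s=1+info["k1"]*(x*x+y*y)
    K=np.array(info["camera_matrix"]);return (K@[x*s,y*s,1])[:2]
E
python3 - <<'E'
from h import *
import pickle
d={}
for n in ("top","side"):
    im=manip.get_image(n);cv2.imwrite(f"pics/{n}0.png",im);d[n]=manip.camera_info(n)
pickle.dump(d,open("cams.pkl","wb"))
s=manip.observe();print(s)
for n in d: print(n,d[n])
E
```

```text
{'clock': 0.1, 'q': array([-1.25801326e+00,  8.73991528e-02,  1.75239986e-01,  1.65978359e+00,
       -1.00170672e-05,  1.57081180e+00]), 'qvel': array([ 0.00099042,  0.00055374,  0.00132331, -0.00093056, -0.00186127,
        0.00301   ]), 'effort': array([ 8.56959614e-04, -5.21562123e+01,  4.65652263e+01,  1.59653270e-02,
        3.43007730e-05,  2.00024436e-05]), 'tcp_pos': array([ 0.16918438, -0.52315333,  0.24767086]), 'eef_rot': array([ 8.08607664e-01, -5.88347955e-01, -4.66457061e-04, -3.33192065e-04]), 'wrist_force': array([-0.83727158, -0.79825525, -0.18640148]), 'wrist_torque': array([-0.05550303,  0.01227288,  0.00118818]), 'width': 0.08565697893107738}
top {'camera_matrix': array([[438.45179209,   0.        , 278.88487991],
       [  0.        , 438.45179209, 216.71386565],
       [  0.        ,   0.        ,   1.        ]]), 'k1': -0.10143231962726804, 'world_to_cam': array([[-0.0089508 , -0.99990142, -0.01081818, -0.00330354],
       [ 0.98928569, -0.01043126,  0.14561939, -0.53687174],
       [-0.14571788, -0.00939886,  0.98928154, -1.32571091],
       [ 0.        ,  0.        ,  0.        ,  1.        ]])}
side {'camera_matrix': array([[545.44335291,   0.        , 282.21161603],
       [  0.        , 545.44335291, 212.76041742],
       [  0.        ,   0.        ,   1.        ]]), 'k1': -0.1624456367040609, 'world_to_cam': array([[-0.75541556, -0.6549915 ,  0.01826114,  0.40202387],
       [ 0.44932564, -0.49752971,  0.74200448, -0.29450544],
       [-0.47692117,  0.56872693,  0.67014616, -1.06172052],
       [ 0.        ,  0.        ,  0.        ,  1.        ]])}
```

View pics/top0.png

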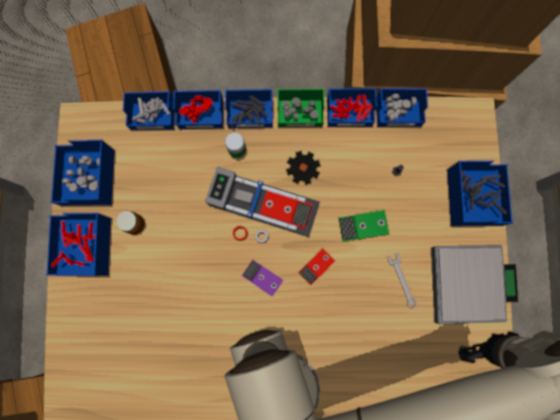

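View pics/side0.png

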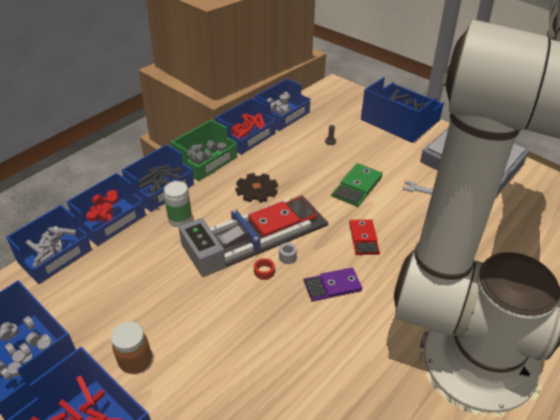

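The top view (side view in brackets) shows four shoe-like things:
- A large red one in the nest at (283,208) [(283,215)].
- A small red one on the bench at (317,266) [(364,237)].
- A green one at (364,225).
- A purple one at (262,278).

The large red one on the yellow bed fits the description. I'll confirm it in an enlarged crop.

Run:
```python
import cv2,numpy as np
a=cv2.imread("pics/top0.png")[150:250,190:335];b=cv2.imread("pics/side0.png")[165:290,165:345]
cv2.imwrite("pics/ct.png",cv2.resize(a,None,fx=5.5,fy=5.5,interpolation=cv2.INTER_CUBIC))
cv2.imwrite("pics/cs.png",cv2.resize(b,None,fx=4.4,fy=4.4,interpolation=cv2.INTER_CUBIC))
```

```text
(no output)
```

View pics/ct.png

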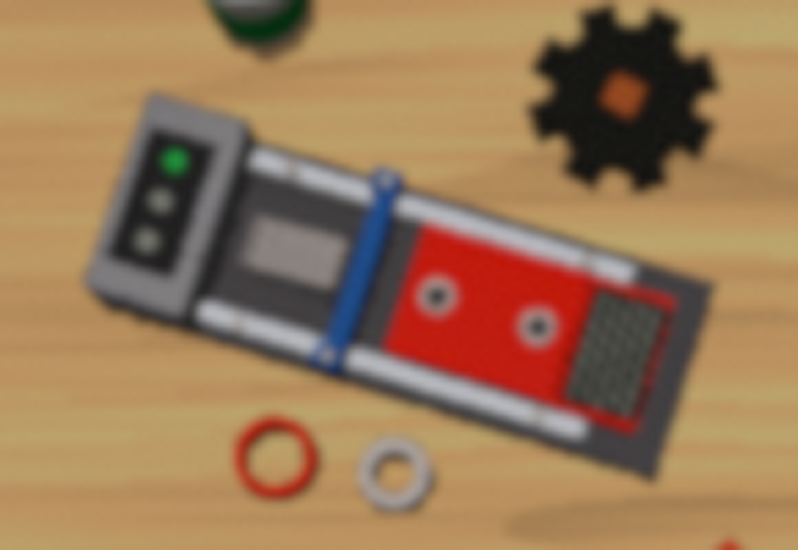

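View pics/cs.png

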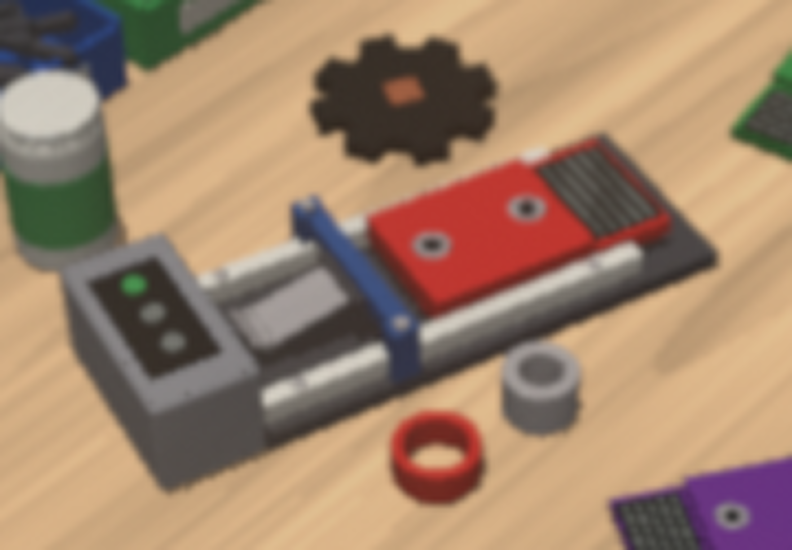

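The crop confirms the large red shoe in the nest, with its black pad at the tail and the blue gate ahead of its nose. Next I'll measure it.

Run:
```python
from h import *
import pickle
d=pickle.load(open("cams.pkl","rb"))
def T(u,v,z): return onz(d["top"],190+(u+.5)/5.5-.5,150+(v+.5)/5.5-.5,z)
def S(u,v,z): return onz(d["side"],165+(u+.5)/4.4-.5,165+(v+.5)/4.4-.5,z)
r=lambda a:np.round(a*1000,1)
pt=[T(*p,.030) for p in [(598,290),(665,305),(632,417),(567,400)]]
ps=[S(*p,.030) for p in [(599,147),(664,209),(600,243),(537,166)]]
print("pad top",r(np.array(pt)),r(np.mean(pt,0)));print("pad side",r(np.array(ps)),r(np.mean(ps,0)))
g=[T(386,182,.046),T(328,358,.046)];print("gate",r(g[0]),r(g[1]),r((g[0]+g[1])/2))
g=[S(312,208,.046),S(400,323,.046)];print("gateS",r(g[0]),r(g[1]),r((g[0]+g[1])/2))
n=[T(714,285,.012),T(657,478,.012)];print("nest rear",r(n[0]),r(n[1]),r((n[0]+n[1])/2),np.linalg.norm(n[0]-n[1]))
n=[T(152,93,.062),T(88,285,.062)];print("unit far",r(n[0]),r(n[1]),r((n[0]+n[1])/2),np.linalg.norm(n[0]-n[1]))
n=[T(250,122,.062),T(186,318,.062)];print("unit face",r(n[0]),r(n[1]),r((n[0]+n[1])/2),np.linalg.norm(n[0]-n[1]))
# shoe front step corners/nose top z=.038
n=[T(428,224,.038),T(388,348,.038)];print("nose",r(n[0]),r(n[1]),r((n[0]+n[1])/2),np.linalg.norm(n[0]-n[1]))
n=[S(370,217,.038),S(437,310,.038)];print("noseS",r(n[0]),r(n[1]),r((n[0]+n[1])/2))
n=[T(676,299,.030),T(635,433,.030)];print("tail",r(n[0]),r(n[1]),r((n[0]+n[1])/2),np.linalg.norm(n[0]-n[1]))
```

```text
pad top [[ 583.4  -70.1   30. ]
 [ 574.2 -108.3   30. ]
 [ 509.9  -88.2   30. ]
 [ 520.   -51.4   30. ]] [546.9 -79.5  30. ]
pad side [[ 566.6 -110.2   30. ]
 [ 505.9  -93.5   30. ]
 [ 514.7  -48.1   30. ]
 [ 582.1  -73.7   30. ]] [542.3 -81.4  30. ]
gate [644.4  50.4  46. ] [543.2  83.4  46. ] [593.8  66.9  46. ]
gateS [638.8  49.4  46. ] [542.5  82.3  46. ] [590.6  65.9  46. ]
nest rear [ 588.9 -138.1   12. ] [ 476.7 -102.9   12. ] [ 532.8 -120.5   12. ] 0.11752067893310852
unit far [694.3 182.7  62. ] [583.7 217.4  62. ] [639.  200.1  62. ] 0.1159268000323601
unit face [676.5 126.7  62. ] [564.2 161.8  62. ] [620.4 144.3  62. ] 0.11767898325438748
nose [621.3  26.8  38. ] [549.8  49.9  38. ] [585.5  38.4  38. ] 0.07518228515077689
noseS [616.5  27.2  38. ] [540.2  56.4  38. ] [578.4  41.8  38. ]
tail [ 577.7 -114.6   30. ] [500.7 -89.8  30. ] [ 539.2 -102.2   30. ] 0.08085979983411468
```

Both views agree:
- The nest's feed direction is about 71.7° in the world frame, with its origin near (579,27.5) mm.
- The pad is near (546,-80) mm, at nest x of about -112. The nose is at about +13, roughly 22 mm short of the gate, which fits the description.

I'll shut the fingers and turn the tool so the jaw axis lies across the nest.

Call:
step_arm(commands=[0,0,-5.4,0,0,0,0,0,0,-5.4,0,0,0,0,0,0,-5.4,0,0,0,0,0,0,-5.4,0,0,0,0,0,0,-5.4,0,0,0,0,0,0,-5.4,0,0,0,0,0,0,-5.4,0,0,0,0,0,0,-5.4,0,0,0,0,0,0,-5.4,0,0,0,0,0,0,-5.2,0,0,0,0])

```text
clock: 0.93
tcp_pos: [0.1692, -0.5232, 0.2479]
eef_rot: [0.988, -0.157, -0.0, -0.0]
wrist_force: [-0.4, -0.4, -0.3]
width: 0.0
```

Call:
step_arm(commands=[0,0,0,1.35,-3.44,0,0,0,0,0,1.35,-3.44,0,0,0,0,0,1.35,-3.44,0,0,0,0,0,1.35,-3.44,0,0,0,0,0,1.35,-3.44,0,0,0,0,0,1.35,-3.44,0,0,0,0,0,1.35,-3.44,0,0,0,0,0,1.35,-3.44,0,0,0,0,0,1.35,-3.44,0,0,0,0,0,1.35,-3.44,0,0])

```text
clock: 1.77
tcp_pos: [0.406, -0.2373, 0.2481]
eef_rot: [0.987, -0.159, -0.0, -0.0]
wrist_force: [0.4, -0.6, -0.2]
width: -0.0002
```

Call:
step_arm(commands=[0,0,0,1.35,-3.4,1.5,0,0,0,0,1.35,-3.4,1.5,0,0,0,0,1.35,-3.4,1.5,0,0,0,0,1.35,-3.4,1.5,0,0,0,0,1.35,-3.4,1.5,0,0,0,0,1.35,-3.4,1.5,0,0,0,0,0,0,2,0,0,0,0,0,0,2,0,0,0,0,0,0,1.5,0,0,0,0,0,0,0,0])

```text
clock: 2.6
tcp_pos: [0.5445, -0.0701, 0.0994]
eef_rot: [0.987, -0.159, -0.003, 0.0]
wrist_force: [-0.2, 0.3, -0.8]
width: 0.0001
```

Run:
```python
from h import *
s=manip.observe();print(s["tcp_pos"],s["eef_rot"],s["wrist_force"])
i=manip.camera_info("wrist");im=manip.get_image("wrist");cv2.imwrite("pics/w1.png",im)
b=manip.get_image("side")[120:290,165:395]
cv2.imwrite("pics/s1.png",cv2.resize(b,None,fx=3.4,fy=3.4,interpolation=cv2.INTER_CUBIC))
```

```text
[ 0.54445622 -0.07010624  0.0993731 ] [ 9.87354239e-01 -1.58501646e-01 -2.97104252e-03  8.86888199e-05] [-0.15302591  0.34460739 -0.76640724]
```

View pics/w1.png

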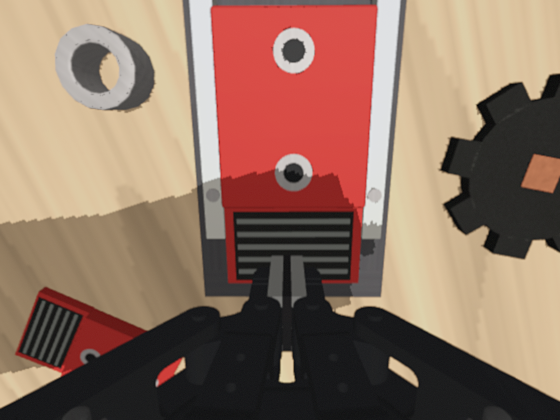

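View pics/s1.png

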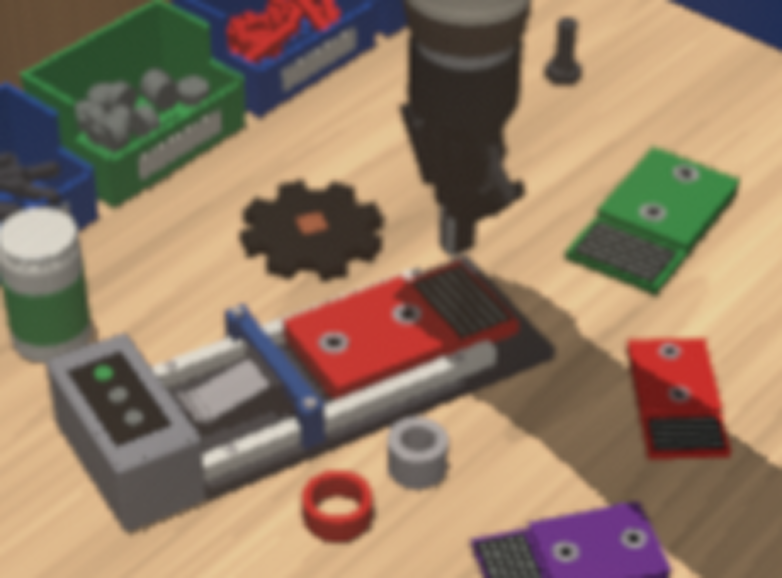

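The wrist view shows the pad at about (234-355, 211-280) px, the step edge at row 208, and the shut fingertips centred over it. I'll measure pad and step from this view.

Run:
```python
from h import *
s=manip.observe();i=manip.camera_info("wrist")
f=np.array([np.cos(np.radians(71.7)),np.sin(np.radians(71.7))]);n=np.array([-f[1],f[0]])
o=np.array([579.3,27.5]);r=lambda a:np.round(a,1)
def N(p): q=np.array(p[:2])*1000-o;return r([q@f,q@n])
for nm,u,v,z in [("padFL",234,211,.03),("padFR",353,211,.03),("padRL",229,281,.03),("padRR",357,281,.03),("stepTopL",224,207,.038),("stepTopR",364,207,.038),("noseL",211,6,.038),("noseR",377,6,.038),("guideL rear",205,239,.026),("guideR rear",382,239,.026),("nestRearL",204,296,.012),("nestRearR",382,296,.012)]:
    P=onz(i,u,v,z);print(nm,r(P[:2]*1000),N(P))
print("tcp",N(s["tcp_pos"]))
from scipy.spatial.transform import Rotation as R
print(R.from_quat(s["eef_rot"]).as_matrix().round(3))
```

```text
padFL [520.5 -48.8] [-90.9  31.9]
padFR [587.1 -70.7] [-90.8 -38.3]
padRL [501.3 -90.7] [-136.7   36.9]
padRR [ 577.5 -115.7] [-136.5  -43.2]
stepTopL [517.9 -42.9] [-86.1  36.1]
stepTopR [592.9 -67.6] [-86.1 -42.8]
noseL [548.5  52.9] [14.4 37.2]
noseR [624.2  27.8] [ 14.4 -42.6]
guideL rear [496.2 -61. ] [-110.1   51.1]
guideR rear [599.7 -95.1] [-110.   -57.9]
nestRearL [ 474.7 -104. ] [-157.7   58. ]
nestRearR [ 591.6 -142.5] [-157.5  -65.1]
tcp [-103.7    0.9]
[[ 0.95  -0.314 -0.001]
 [-0.314 -0.95   0.   ]
 [-0.001  0.    -1.   ]]
```

Call:
step_arm(commands=[0,0,0,0.3,0,1.0,0,0,0,0,0,0,2.0,0,0,0,0,0,0,1.5,0,0,0,0,0,0,0,0,0,0,0,0,0,0,0])

```text
clock: 3.12
tcp_pos: [0.549, -0.0718, 0.0584]
eef_rot: [0.987, -0.159, -0.0, -0.0]
wrist_force: [0.1, -0.3, -0.4]
width: 0.0001
```

Call:
step_arm(commands=[0,0,0,0,0,0.3,0,0,0,0,0,0,0,0])

```text
clock: 3.28
tcp_pos: [0.5497, -0.0718, 0.0562]
eef_rot: [0.987, -0.159, 0.001, -0.0]
wrist_force: [-0.0, -0.2, -0.2]
width: 0.0
```

Call:
step_arm(commands=[0,0,0,0,0,0.3,0,0,0,0,0,0,0,0])

```text
clock: 3.45
tcp_pos: [0.5493, -0.0717, 0.0525]
eef_rot: [0.987, -0.159, 0.0, -0.0]
wrist_force: [-0.1, -0.1, -0.0]
width: 0.0002
```

Call:
step_arm(commands=[0,0,0,0,-0.4,0.3,0,0,0,0,0,0,0,0])

```text
clock: 3.62
tcp_pos: [0.5504, -0.0674, 0.0489]
eef_rot: [0.987, -0.159, -0.0, -0.0]
wrist_force: [0.1, -0.8, 0.1]
width: 0.0002
```

Call:
step_arm(commands=[0,0,0,0,0,0.3,0,0,0,0,0,0,0,0])

```text
clock: 3.78
tcp_pos: [0.5506, -0.0676, 0.0462]
eef_rot: [0.987, -0.159, 0.0, -0.0]
wrist_force: [-0.1, 1.0, 5.5]
width: 0.0002
```

Call:
step_arm(commands=[0,0,0,0,0,0.3,0,0,0,0,0,0,0,0])

```text
clock: 3.95
tcp_pos: [0.5507, -0.0677, 0.0437]
eef_rot: [0.987, -0.159, 0.001, -0.0]
wrist_force: [-1.0, 1.5, 7.0]
width: -0.0003
```

Call:
step_arm(commands=[0,0,0,0,0,0.3,0,0,0,0,0,0,0,0])

```text
clock: 4.12
tcp_pos: [0.5508, -0.0678, 0.0409]
eef_rot: [0.987, -0.159, 0.001, -0.0]
wrist_force: [-1.2, 1.9, 7.6]
width: -0.0001
```

Contact came at TCP z of about 0.047, as expected. I'll keep pressing to the floor, where the TCP should be at about 0.039.

Call:
step_arm(commands=[0,0,0,0,0,0.3,0,0,0,0,0,0,0,0])

```text
clock: 4.28
tcp_pos: [0.551, -0.0678, 0.039]
eef_rot: [0.987, -0.159, 0.001, -0.0]
wrist_force: [-3.0, 2.5, 9.6]
width: 0.0002
```

Call:
step_arm(commands=[0,0,0,0,0,0.2,0,0,0,0,0,0,0,0])

```text
clock: 4.45
tcp_pos: [0.5514, -0.0679, 0.0389]
eef_rot: [0.987, -0.159, 0.002, -0.0]
wrist_force: [-8.3, 2.7, 27.7]
width: 0.0005
```

Call:
step_arm(commands=[0,0,0,0,0,0.2,0,0,0,0,0,0,0,0])

```text
clock: 4.62
tcp_pos: [0.552, -0.068, 0.0389]
eef_rot: [0.987, -0.159, 0.003, -0.0]
wrist_force: [-12.9, 1.3, 41.5]
width: 0.0001
```

The shoe is on the floor: the TCP stopped at 0.039 and the force is rising to about 42 N. I'll slide along the feed (tool -y) and watch the forces.

Call:
step_arm(commands=[0,0,0,0,-0.4,0,0,0,0,0,0,-0.4,0,0,0,0,0,0,-0.4,0,0])

```text
clock: 4.87
tcp_pos: [0.5553, -0.0589, 0.0389]
eef_rot: [0.987, -0.16, 0.003, 0.002]
wrist_force: [-14.9, -11.8, 41.6]
width: -0.0001
```

Call:
step_arm(commands=[0,0,0,0,-0.4,0,0,0,0,0,0,-0.4,0,0,0,0,0,0,-0.4,0,0])

```text
clock: 5.12
tcp_pos: [0.559, -0.0475, 0.0389]
eef_rot: [0.987, -0.16, 0.003, 0.002]
wrist_force: [-14.9, -12.9, 41.8]
width: -0.0001
```

Run:
```python
from h import *
s=manip.observe();print(s["tcp_pos"],s["eef_rot"],s["wrist_force"])
im=manip.get_image("wrist");cv2.imwrite("pics/w2.png",im)
b=manip.get_image("side")[150:290,165:345]
cv2.imwrite("pics/s2.png",cv2.resize(b,None,fx=4.2,fy=4.2,interpolation=cv2.INTER_CUBIC))
```

```text
[ 0.55902357 -0.04752292  0.03886407] [ 0.98713645 -0.15983561  0.00289969  0.00240706] [-14.93193644 -12.87352224  41.79226846]
```

View pics/w2.png

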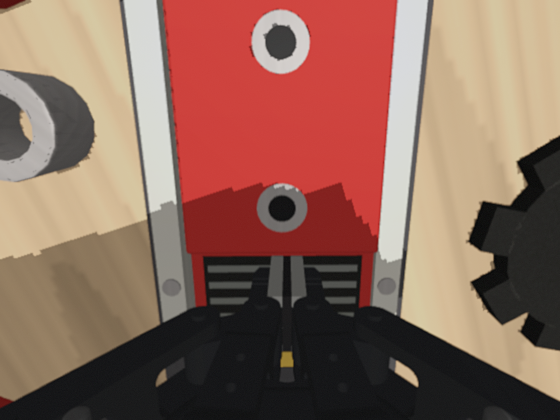

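View pics/s2.png

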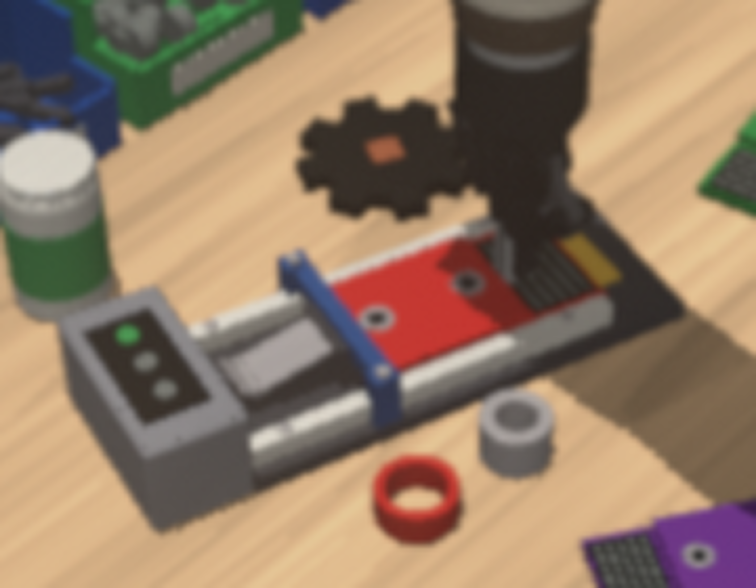

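The shoe rides with the fingers, its nose is at the gate without striking, and the bed is emerging behind the tail. I'll carry on.

Call:
step_arm(commands=[0,0,0,0,-0.5,0,0,0,0,0,0,-0.5,0,0,0,0,0,0,-0.5,0,0,0,0,0,0,-0.5,0,0])

```text
clock: 5.55
tcp_pos: [0.5655, -0.0284, 0.0389]
eef_rot: [0.987, -0.16, 0.003, 0.002]
wrist_force: [-14.7, -11.6, 41.3]
width: -0.0
```

Call:
step_arm(commands=[0,0,0,0,-0.5,0,0,0,0,0,0,-0.5,0,0,0,0,0,0,-0.5,0,0,0,0,0,0,-0.5,0,0])

```text
clock: 5.88
tcp_pos: [0.5717, -0.0092, 0.0389]
eef_rot: [0.987, -0.16, 0.003, 0.002]
wrist_force: [-13.9, -12.0, 40.9]
width: 0.0
```

Call:
step_arm(commands=[0,0,0,0,-0.5,0,0,0,0,0,0,-0.5,0,0,0,0,0,0,-0.5,0,0,0,0,0,0,-0.5,0,0])

```text
clock: 6.22
tcp_pos: [0.5783, 0.0092, 0.0389]
eef_rot: [0.987, -0.16, 0.003, 0.002]
wrist_force: [-12.1, -14.9, 38.3]
width: -0.0
```

Call:
step_arm(commands=[0,0,0,0,-0.4,0.03,0,0,0,0,0,-0.4,0.03,0,0,0,0,0,-0.4,0.03,0,0,0,0,0,-0.4,0.03,0])

```text
clock: 6.55
tcp_pos: [0.5831, 0.0236, 0.0388]
eef_rot: [0.987, -0.16, 0.004, 0.003]
wrist_force: [-19.5, -18.7, 51.9]
width: -0.0002
```

Call:
step_arm(commands=[0,0,0,0,-0.3,0,0,0,0,0,0,-0.3,0,0])

```text
clock: 6.72
tcp_pos: [0.5851, 0.0298, 0.0389]
eef_rot: [0.987, -0.16, 0.004, 0.002]
wrist_force: [-17.3, -17.1, 48.1]
width: -0.0003
```

Call:
step_arm(commands=[0,0,0,0,-0.2,0,0,0,0,0,0,-0.2,0,0])

```text
clock: 6.88
tcp_pos: [0.5864, 0.0336, 0.0388]
eef_rot: [0.987, -0.16, 0.004, 0.002]
wrist_force: [-16.6, -17.2, 48.0]
width: 0.0002
```

Call:
step_arm(commands=[0,0,0,0,-0.2,0,0])

```text
clock: 6.97
tcp_pos: [0.587, 0.0355, 0.0389]
eef_rot: [0.987, -0.16, 0.004, 0.002]
wrist_force: [-16.2, -18.4, 48.2]
width: 0.0001
```

Call:
step_arm(commands=[0,0,0,0,-0.2,0,0])

```text
clock: 7.05
tcp_pos: [0.5876, 0.0374, 0.0388]
eef_rot: [0.987, -0.16, 0.004, 0.002]
wrist_force: [-17.8, -17.8, 49.0]
width: 0.0
```

Call:
step_arm(commands=[0,0,0,0,-0.2,0,0])

```text
clock: 7.13
tcp_pos: [0.588, 0.0387, 0.0388]
eef_rot: [0.987, -0.16, 0.004, 0.003]
wrist_force: [-21.7, -30.5, 52.3]
width: 0.0003
```

Call:
step_arm(commands=[0,0,0,0,-0.2,0,0])

```text
clock: 7.22
tcp_pos: [0.5881, 0.0389, 0.0389]
eef_rot: [0.987, -0.161, 0.003, 0.005]
wrist_force: [-24.4, -38.7, 53.9]
width: 0.0
```

The TCP has stopped moving while the push rises to about 39 N, so the shoe is against a hard stop. I'll push a little more while still pressing and then look.

Call:
step_arm(commands=[0,0,0,0,-0.1,0,0,0,0,0,0,0,0,0])

```text
clock: 7.38
tcp_pos: [0.5881, 0.0389, 0.0389]
eef_rot: [0.987, -0.161, 0.003, 0.006]
wrist_force: [-23.5, -34.6, 53.6]
width: -0.0
```

Run:
```python
from h import *
s=manip.observe();print(s["tcp_pos"],s["wrist_force"])
im=manip.get_image("wrist");cv2.imwrite("pics/w3.png",im)
b=manip.get_image("side")[150:290,165:345]
cv2.imwrite("pics/s3.png",cv2.resize(b,None,fx=4.2,fy=4.2,interpolation=cv2.INTER_CUBIC))
```

```text
[0.58809131 0.03885111 0.03887179] [-23.48941062 -34.56235912  53.57811001]
```

View pics/w3.png

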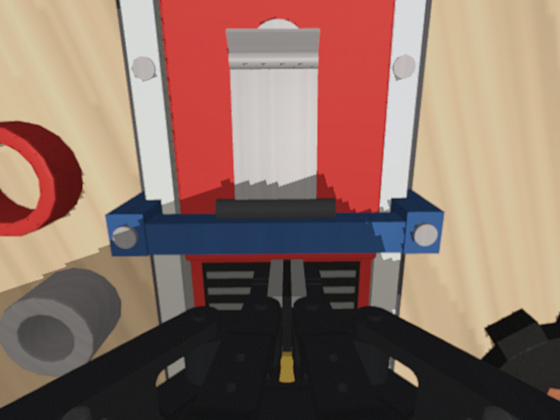

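View pics/s3.png

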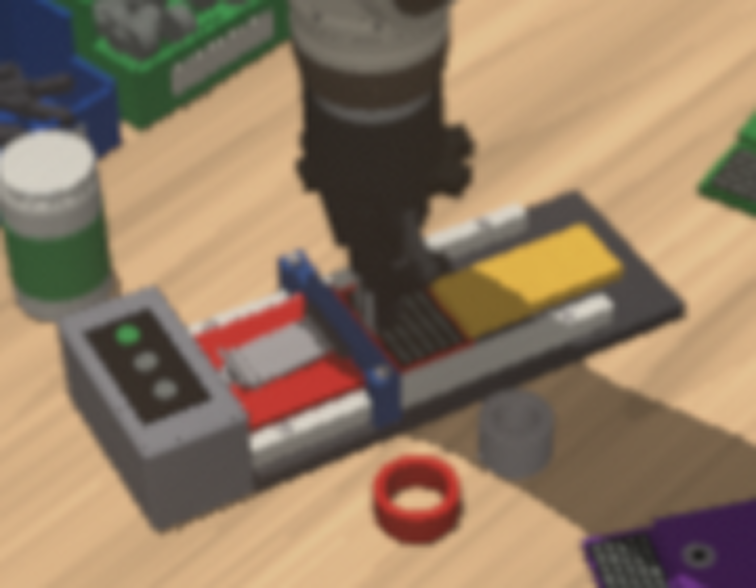

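The shoe is home: the nose is at the grey unit, the leaf lies on the shoe, and the yellow bed is up behind the tail. I'll ease off the pressure first, then back off and lift.

Call:
step_arm(commands=[0,0,0,0,0,-0.2,0,0,0,0,0,0,-0.2,0,0,0,0,0,0,0,0])

```text
clock: 7.73
tcp_pos: [0.5879, 0.039, 0.039]
eef_rot: [0.987, -0.161, 0.002, 0.006]
wrist_force: [-9.6, -32.7, 23.6]
width: -0.0005
```

Call:
step_arm(commands=[0,0,0,0,0.1,-0.2,0,0,0,0,0,0,0,0])

```text
clock: 7.9
tcp_pos: [0.5874, 0.0389, 0.039]
eef_rot: [0.987, -0.161, 0.001, 0.005]
wrist_force: [-3.4, -26.6, 8.2]
width: 0.0004
```

Call:
step_arm(commands=[0,0,0,0,0.1,-0.15,0,0,0,0,0,0,-0.1,0,0,0,0,0,0,0,0])

```text
clock: 8.15
tcp_pos: [0.5867, 0.039, 0.04]
eef_rot: [0.987, -0.161, 0.0, 0.004]
wrist_force: [1.4, -22.1, -3.5]
width: -0.0002
```

Call:
step_arm(commands=[0,0,0,0,0.3,0,0,0,0,0,0.2,0,0,0,0,0,0,0,0,0,0])

```text
clock: 8.4
tcp_pos: [0.5872, 0.0387, 0.0401]
eef_rot: [0.987, -0.159, -0.001, 0.001]
wrist_force: [-3.5, -7.2, 0.4]
width: 0.0001
```

Call:
step_arm(commands=[0,0,0,0,0.4,-0.1,0,0,0,0,0,0,0,0])

```text
clock: 8.57
tcp_pos: [0.5868, 0.0359, 0.0417]
eef_rot: [0.987, -0.159, 0.0, -0.0]
wrist_force: [-0.4, 0.6, -0.4]
width: 0.0
```

Call:
step_arm(commands=[0,0,0,0,0,-0.5,0,0,0,0,0,0,-1.5,0,0,0,0,0,0,-3,0,0,0,0,0,0,-3,0,0,0,0,0,0,-3,0,0,0,0,0,2,-3,0,0,0,0,0,3.5,-1,0,0,0,0,0,3.5,0,0,0,0,0,0,3.5,0,0,0,0,0,0,0,0,0])

```text
clock: 9.4
tcp_pos: [0.5464, -0.0867, 0.1928]
eef_rot: [0.987, -0.16, 0.001, 0.001]
wrist_force: [-0.6, -0.1, -1.1]
width: 0.0001
```

Run:
```python
from h import *
s=manip.observe();print(s["clock"],s["tcp_pos"],s["wrist_force"])
im=manip.get_image("wrist");cv2.imwrite("pics/w4.png",im)
import pickle;pickle.dump((manip.camera_info("wrist")),open("w4.pkl","wb"))
b=manip.get_image("side")[150:290,165:345]
cv2.imwrite("pics/s4.png",cv2.resize(b,None,fx=4.2,fy=4.2,interpolation=cv2.INTER_CUBIC))
```

```text
9.4 [ 0.54635195 -0.08666934  0.1928247 ] [-0.56802727 -0.0707972  -1.0697661 ]
```

View pics/w4.png

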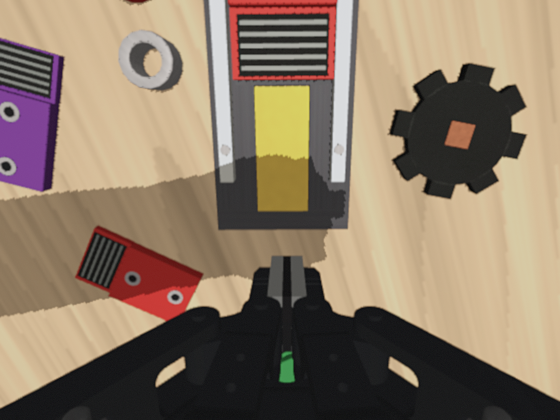

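View pics/s4.png

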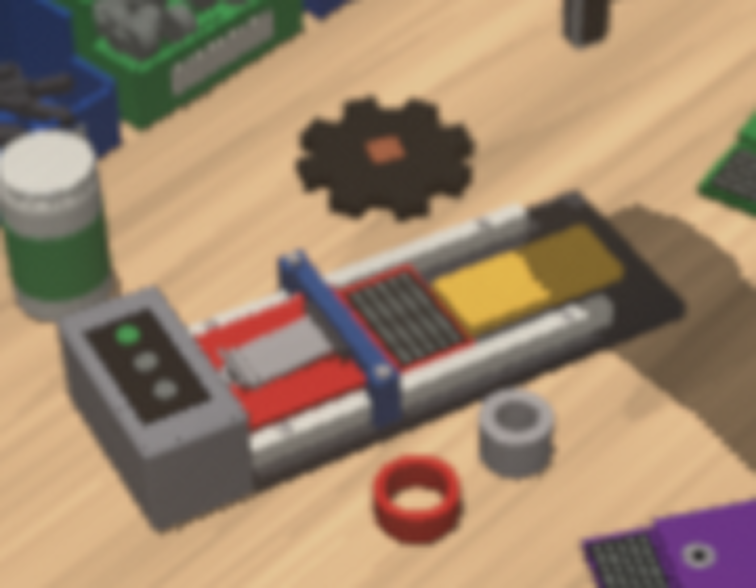

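The tail edge is at row 79, the bed front at 86, the bed rear at 211 and the nest rear at 229. I'll check these along the nest.

Run:
```python
from h import *
import pickle
i=pickle.load(open("w4.pkl","rb"));f=np.array([np.cos(np.radians(71.7)),np.sin(np.radians(71.7))])
rear=onz(i,283,229,.012)[:2]@f*1000
for n,v,z,e in [("tail top",79,.022,130),("bed front",86,.020,124),("bed front if down",86,.012,124),("bed rear",211,.020,21)]:
    print(n,round(onz(i,283,v,z)[:2]@f*1000-rear,1),"expect",e)
print([round(np.linalg.norm(onz(i,254,150,z)-onz(i,309,150,z))*1000,1) for z in (.020,.012)],"bed width 44")
print(manip.observe()["clock"])
```

```text
tail top 129.1 expect 130
bed front 124.0 expect 124
bed front if down 124.5 expect 124
bed rear 19.7 expect 21
[np.float64(46.3), np.float64(47.5)] bed width 44
9.5
```

```bash
python3 -c "
from h import *
print(manip.finish_job())"
```

```text
the job is handed in; nothing more can be done
None
```

The large red shoe is fully home in the nest, and I handed the job in at about 9.5 s. With shut fingertips on the thumb pad, I pressed the shoe to the nest floor (up to about 54 N). Holding that press, I slid it about 112 mm under the gate and leaf spring until it stopped dead against the end stop. I then eased off and moved clear.

**Last checks:**
- **Shoe position:** the tail measured 129 mm from the nest's rear edge, where 130 mm is expected. The tool stopped moving while the push force rose to about 39 N.
- **Bed and leaf:** the pictures show the yellow bed up behind the tail with the expected gap, and the leaf lying on the shoe. The bed's width read 46 mm at raised height against 44 mm nominal (47.5 mm at lowered height). That is too coarse to prove the bed is up on its own.
- **Robot and bystanders:** the wrist force read about 1 N, so the tool is touching nothing. The things in the last pictures look undisturbed; I did not re-measure any of them, and the jar, wrench and bolt were not checked.

No check failed. The camera views disagreed by up to about 5 mm on the nest and shoe positions.

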